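Set the sprung handle gauge to its marked length

TASK

A cabinet fitter's slide gauge lies on the pantry counter, ready to be set for a new handle: put a fingertip in its square pull ring, draw the head out along the rods against its spring to the rider with the upright fin, feel gently for the notch hidden under the cover there, and push the head sideways into it so that it stays out when you let go. Do not force it, never let it snap back, and leave the dish, the tumbler, the bar handle and the screwdriver where they are.

Things in the scene. Friction and masses are not known exactly. Their poses are not given: they have to be found in the camera images.
- gauge: Slide gauge fixed on the counter: base plate x -80 to +60, y -235 to +190 mm, 12 mm thick. Origin on the counter. Its +y is the way the head is drawn out, its +x the way it is pushed to latch. Spring barrel 39 mm across, top 51 mm up, at x = -37, y -232 to -58. The rods end at y = 182 in a stop 36 mm high. Dark cover: top 49 mm up, x +10 to +60, y -74 to +188.
- cover_edge (a point): Point on the cover's edge at gauge x = 10, y = 76 mm, 49 mm up. Hidden under the cover is the notch bar: a straight solid face along gauge y at x = 18 with three square notches, 12 mm wide, 18 mm deep, 32 mm apart, one for each rider. The bar is set along y differently each time: all notches lie together up to 8 mm to either side of their riders' middles, unseen.
- carriage (a joint): How far the head is drawn out along the gauge's +y, in m: 0 home, 0.147 the end. It is sprung home with about 4 N at 0 and 10 N at 0.13 (50 N/m), and goes back by itself when let go unless the tooth is in a notch.
- head (a joint): How far the head is pushed sideways along gauge +x, m: 0 rest, 0.014 end. A light spring (about 1 N) returns it to 0. Its tooth is stopped by the solid face of the notch bar at 0.004; only over a notch can it go on to 0.014. There the draw spring presses the tooth on the notch's home-side wall, and friction keeps it in.
- ring (a point): Middle of the pull ring's mouth, at its rim, 62 mm above the counter. The ring, on top of the head, is a square aluminium frame open above: inside 46 mm (gauge x) by 54 mm (gauge y), 25 mm deep (floor 37 mm above the counter), walls 8 mm thick. It moves with the head; at home it is at gauge x = -37, y = -20 mm. Axes as the gauge's.
- tooth (a point): Middle of the end face of the head's tooth, under the level of the cover, 32 mm above the counter: 51 mm in gauge +x from the middle of the ring and at the same gauge y. The tooth is 8 mm wide along y and points to gauge +x.
- fin_rider: Marks the wanted length: a steel foot 26 x 16 x 6 mm on the cover with an upright fin 26 mm tall, 6 mm thick on it. Fixed. Origin under its foot's middle, 49 mm above the counter; axes as the gauge's. The three riders stand at gauge y = 44, 76 and 108 mm, x = 43; which has the fin varies. Its notch is the one whose middle is within 8 mm of it in y.
- flat_rider_a: A flat steel rider 26 x 16 x 6 mm without fin, on the cover at another length. Fixed. Origin under its middle.
- flat_rider_b: Another flat rider, like the first.
- dish: Loose white bowl, 120 mm across, 45 mm high, a bystander. Origin under its middle.
- tumbler: Loose glass tumbler, 68 mm across, 90 mm high, a bystander. Origin under its middle.
- bar_pull: Loose steel cabinet bar handle lying on its two feet, 152 mm long (along its x), 36 mm high, a bystander. Origin under its middle.
- screwdriver: Loose screwdriver with a black handle, about 180 mm long, lying along its x, a bystander.

How it is judged:
At the end, for the whole second after the job is handed in: The head stays out by itself, at rest, with its tooth in the notch of the rider with the fin: pushed sideways more than 8 mm, and the tooth within 13 mm of the fin rider's middle along the gauge (y of tooth in the frame of fin_rider between -0.013 and 0.013 m and value of joint head above 0.008 m and velocity of joint carriage between -0.01 and 0.01 m/s and velocity of joint head between -0.01 and 0.01 m/s); the robot touches nothing.
It fails at once if the slide snaps back (moves home faster than 0.6 m/s) (velocity of joint carriage below -0.6 m/s).
It fails at once if the gauge is forced (the fingers press on it with more than 60 N) (contact force between the fingers and gauge above 60 N).
It fails at once if the dish, tumbler, bar handle or screwdriver is moved more than 15 mm (distance of any of dish, tumbler, bar_pull, screwdriver from where it was at the start of the episode above 0.015 m).
It also fails if it takes over 48 s, if anything falls off the work surface, if the arm or the gripper's body presses on something with over 40 N, if the wrist force passes 120 N, or if a joint passes its speed limit or range.

ROBOT

A 7-joint arm with a two-finger parallel gripper is mounted at the origin on the work surface. World frame = base frame: x ahead of the robot, y to its left, z up, the work surface at z = 0. Lengths are in m, angles in rad, forces in N, time in s.
With the tool pointing down it reaches from about 0.375 to 0.925 m from the base axis. Payload 3.1 kg.
Tool frame: the origin (TCP) lies at the very end of the fingers, on their centre line; the grasp point (between the pads) lies 19 mm behind it; x points along the fingers, z is the direction in which the jaws open and shut, and the axes are right-handed (so a half turn about x gives the same grasp; the last joint's range is limited). The gripper opens to 85 mm and grips with 20 to 120 N. Pads are 22 mm wide; open, the fingers measure 114 mm over their backs; the gripper's body (76 mm by 85 mm) begins 54 mm behind the grasp point. The pads swing forward as they close: fully open they stand 13 mm farther back than shut.
Start: joints at [1.227, 0.383, 0.044, 1.598, -0.018, 1.161, -0.05], TCP at [0.158, -0.63, 0.231] pointing down, gripper open.
Joint ranges: [-2.61, 2.61], [-0.41, 2.15], [-1.48, 1.57], [0, 2.5], [-1.57, 4.71], [0.05, 1.97], [-2.85, 2.85]. Speed limits (rad/s): [2.79, 2.79, 3.14, 3.14, 3.14, 3.14, 3.14].

INTERFACE

Orientations are given as a rotation vector (axis times angle).
In Python, from station import get_state, get_image, camera_params, finish_job, regions_of, tip_of gives the robot as it stands.
- The arm moves only by the tool jog_arm, never from a script. Its argument "motion" is a list of rows, each a list of 3 entries, a list of its own where there are three numbers: the turn, a rotation vector about the tool's x, y, z in degrees, then the shift along the tool's x, y, z in mm, then the opening, from 0 (shut) to 1 (fully open). A call has 1 to 12 rows; each row shifts and turns the commanded pose from where the row before left it, along the tool's axes as they then stand; what a row does not reach is not made up. A row lasts 1/8 s, in which the tool goes at most 62.5 mm and 10.7 degrees, less where a joint would pass 70% of its speed; a pose out of reach is approached as far as the arm can. A call is refused whole if a number of a shift passes 62.5 or a number of a turn 10.7, either way. A call with a gripper value outside its range is refused whole. The fingers move at their own pace and stop on an object; "squeeze" is the grip in N (left out, the last holds). Time passes only in rows, so rows that do not move let the fingers close. It gives the time, the measured TCP pose, the force and the opening at its end, in the units of the state.
- get_state(): the state, without advancing time (a new reading comes with each control period).
- get_image(name): name is "scene" or "side" or "wrist"; returns the picture (480x640x3 uint8, red, green, blue); there is no depth.
- camera_params(name): a dict with "camera_matrix" (3x3 intrinsics, pixels), "R" (3x3) and "t" (3): a world point X has camera coordinates R X + t. Camera axes: x right, y down, z forward; pixel columns grow to the right and rows downward; lengths in m; the calibration is good to about 2 mm. A picture is of the moment at which its call begins: read the wrist's pose just before it. camera_params takes no time and is no camera call; for the wrist camera it gives the pose at the moment of the call.
- finish_job(): hands the job in, once; it reports no verdict.
Trained networks look in the newest picture that a camera, given by its name, has taken for a name from the list of things; names that differ only in an ending like _2 or _b are one class to them, and where a whole thing is asked for, a point or a joint stands for the part that bears it (a point fixed in the world has none). Each returns a list of dicts, best first, with "confidence" (0 to 1); they miss things now and then, are a little off and sometimes report something else, mostly with a low value. They report only what shows in the picture. A call takes as long as a camera call.
- regions_of(camera, query): "mask" (480x640 bool, what is visible of it).
- tip_of(camera, query): "point" ([x, y, z] in m, in the coordinates of the camera as it stood for that picture, good to about 4 mm: a listed point, or the origin of a listed thing).
The state is a dict: "time": time; "qpos": joint angles; "qvel": joint speeds; "tau": joint torques, N m; "ee_pos": TCP position; "orientation": TCP orientation; "wrist_force": force on the tool from outside, world axes, zero at the start; "wrist_torque": the same for the moment, N m; "gripper_width": opening from 0.0 (shut) to 1.0 (fully open).
Only numpy, scipy, OpenCV 4.12 (cv2) and the standard library are available. Lean on these libraries where they do the work, as an engineer would, in place of code of your own. Each camera call takes 0.05 s, during which the arm holds its last target. There are 200 camera calls.

## Working session

There is one attempt and no reset: what is moved stays moved. The work goes in short steps, Python scripts to look and compute and a tool call to move; the robot and the scene stay as the last step left them, time stands still between calls to the robot, and variables do not carry over. Pictures are saved under pics/ and viewed, about 8 in all and at most 12, crops included, and the job is handed in when it is done.

Besides the shell and the picture viewer there is one more tool, called after ">>>" as name(argument=value, ...), one argument or row to a line, values as JSON. jog_arm: Moves the arm, as the interface text tells. Its arguments: {"type":"object","properties":{"motion":{"type":"array"},"squeeze":{"type":"number"}},"required":["motion"]}

```bash
mkdir -p pics
cat > h.py <<'E'
import numpy as np, cv2
from station import *
from scipy.spatial.transform import Rotation as R
def pts(cam,names):
    im=get_image(cam); p=camera_params(cam); out={}
    for n in names:
        for d in tip_of(cam,n)[:3]:
            X=np.array(p['R']).T@(np.array(d['point'])-np.array(p['t']))
            out.setdefault(n,[]).append((round(d['confidence'],2),X.round(4).tolist()))
    return im,out
def save(n,im): cv2.imwrite('pics/'+n,im[:,:,::-1])
E
python3 - <<'E'
from h import *
s=get_state(); print(s['time'],s['ee_pos'],s['orientation'],s['wrist_force'])
print(R.from_rotvec(s['orientation']).as_matrix().round(3))
ims=[]
for c in ['scene','side']:
    im,o=pts(c,['gauge','cover_edge','ring','tooth','fin_rider','flat_rider_a','dish','tumbler','bar_pull','screwdriver'])
    save(c+'0.png',im)
    print(c)
    for k,v in o.items(): print(k,v)
print(get_state()['time'])
E
```

```text
0.0 [ 0.15793187 -0.62954478  0.22986664] [ 1.02778081  1.31774725 -1.02522512] [ 0.38423904 -0.07314133 -0.05340132]
[[-0.001  0.97   0.243]
 [ 0.003  0.243 -0.97 ]
 [-1.    -0.    -0.003]]
scene
gauge [(0.91, [0.5657, -0.0379, -0.0008]), (0.33, [0.5795, 0.0392, 0.0507])]
cover_edge [(0.74, [0.5823, 0.0388, 0.0496]), (0.49, [0.6148, 0.0674, 0.0469])]
ring [(0.8, [0.5339, -0.0522, 0.061])]
tooth [(0.59, [0.5845, -0.0543, 0.0292])]
fin_rider [(0.81, [0.6156, 0.0387, 0.0461])]
flat_rider_a [(0.73, [0.6145, 0.0636, 0.0478]), (0.5, [0.6157, 0.0026, 0.0479])]
dish [(0.73, [0.583, -0.0573, 0.0339]), (0.65, [0.7278, 0.0216, -0.0021])]
tumbler [(0.84, [0.7185, -0.1649, -0.0012])]
bar_pull [(0.7, [0.4449, 0.0851, 0.0003]), (0.44, [0.6157, 0.0036, 0.046])]
screwdriver [(0.81, [0.4086, -0.1728, 0.0029])]
side
gauge [(0.95, [0.5692, -0.0378, 0.0033])]
cover_edge [(0.95, [0.5845, 0.038, 0.0476])]
ring [(0.57, [0.5288, -0.0568, 0.0627])]
tooth [(0.92, [0.5813, -0.0594, 0.0351]), (0.4, [0.6157, 0.0006, 0.0495])]
fin_rider [(0.81, [0.6194, 0.0367, 0.0495])]
flat_rider_a [(0.54, [0.6143, -0.0011, 0.0496]), (0.5, [0.6184, 0.066, 0.0493])]
dish [(0.65, [0.7304, 0.0195, 0.002])]
tumbler [(0.77, [0.7185, -0.1703, -0.0])]
bar_pull [(0.84, [0.4476, 0.083, 0.0036])]
screwdriver [(0.62, [0.4169, -0.1775, 0.0022])]
1.1
```

View pics/scene0.png

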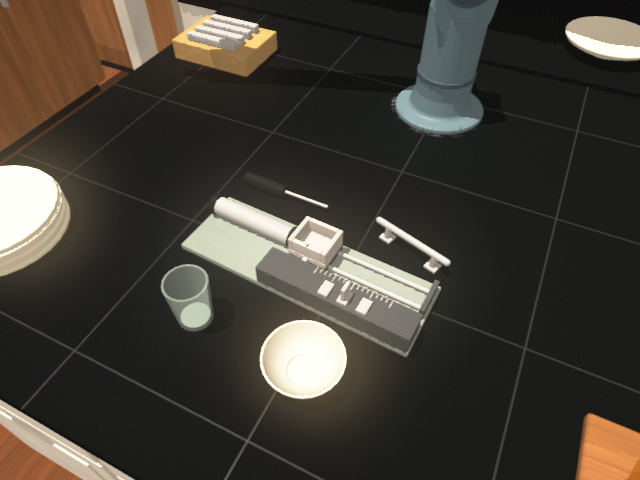

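View pics/side0.png

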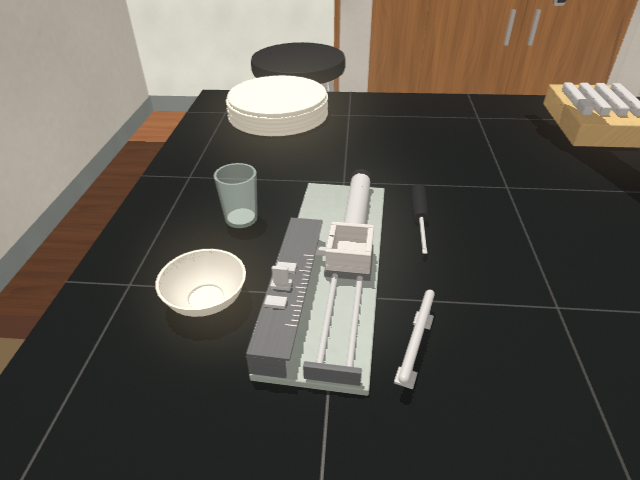

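Run:
```python
from h import *
# rigid 2D fit: model gauge-frame points vs averaged measurements
M=dict(gauge=(0,0),cover=(10,76),ring=(-37,-20),tooth=(14,-20),fin=(43,76),fa=(43,108),fb=(43,44))
W=dict(gauge=[(.5657,-.0379),(.5692,-.0378)],cover=[(.5823,.0388),(.5845,.038)],ring=[(.5339,-.0522),(.5288,-.0568)],tooth=[(.5845,-.0543),(.5813,-.0594)],fin=[(.6156,.0387),(.6194,.0367)],fa=[(.6145,.0636),(.6184,.066)],fb=[(.6157,.0026),(.6143,-.0011)])
A=np.array([M[k] for k in M])/1e3;B=np.array([np.mean(W[k],0) for k in M])
a=A-A.mean(0);b=B-B.mean(0)
th=np.arctan2((a[:,0]*b[:,1]-a[:,1]*b[:,0]).sum(),(a*b).sum())
c,s=np.cos(th),np.sin(th);Q=np.array([[c,-s],[s,c]]);t=B.mean(0)-Q@A.mean(0)
print(np.degrees(th),t); print(dict(zip(M,((A@Q.T+t-B)*1e3).round(1).tolist())))
for k in M: print(k,(Q@np.array(M[k])/1e3+t).round(4))
```

```text
-3.5224105097392706 [ 0.56886418 -0.03770348]
{'gauge': [1.4, 0.1], 'cover': [0.1, -0.9], 'ring': [-0.6, -0.9], 'tooth': [-1.3, -1.7], 'fin': [-1.0, -2.2], 'fa': [2.0, 2.7], 'fb': [-0.5, 2.8]}
gauge [ 0.5689 -0.0377]
cover [0.5835 0.0375]
ring [ 0.5307 -0.0554]
tooth [ 0.5816 -0.0585]
fin [0.6165 0.0355]
fa [0.6184 0.0675]
fb [0.6145 0.0036]
```

The scene view shows the gauge running left to right: barrel around (255,220), ring around (315,240), the fin on the middle of the three riders at (345,292), with dish, tumbler, bar handle and screwdriver all clear of it. The side view agrees. The fitted yaw is -3.5° and the residuals are under 3 mm. I'll turn the tool to the gauge axes (tool y = gauge +x, tool z = gauge -y) and go above the ring.

>>> jog_arm(
  motion=[
    [[8.8,0,0],[0,0,0],0],
    [[8.8,0,0],[0,0,0],0],
    [[0,0,0],[0,33.7,-59.6],0],
    [[0,0,0],[0,33.7,-59.6],0],
    [[0,0,0],[0,33.7,-59.6],0],
    [[0,0,0],[0,33.7,-59.6],0],
    [[0,0,0],[0,33.7,-59.6],0],
    [[0,0,0],[0,33.7,-59.6],0],
    [[0,0,0],[0,33.7,-59.6],0],
    [[0,0,0],[0,33.7,-59.6],0],
  ],
  squeeze=40,
)

```text
time: 2.35
ee_pos: [0.4315, -0.2095, 0.2318]
orientation: [1.254, 1.178, -1.254]
wrist_force: [1.0, -0.3, -0.1]
gripper_width: 0.003
```

>>> jog_arm(
  motion=[
    [[0,0,0],[0,33.7,-59.6],0],
    [[0,0,0],[0,33.7,-59.6],0],
    [[0,0,0],[0,0,0],0],
    [[0,0,0],[0,0,0],0],
  ],
)

```text
time: 2.85
ee_pos: [0.4983, -0.1067, 0.2312]
orientation: [1.253, 1.18, -1.255]
wrist_force: [-1.0, -0.8, 0.5]
gripper_width: 0.001
```

Run:
```python
from h import *
s=get_state(); print(s['time'],s['ee_pos'],s['wrist_force']);print(R.from_rotvec(s['orientation']).as_matrix().round(4))
im,o=pts('wrist',['ring','tooth','fin_rider','flat_rider_a','cover_edge'])
save('w1.png',im)
for k,v in o.items(): print(k,v)
```

```text
2.85 [ 0.49833546 -0.1066855   0.23121158] [-1.0030471  -0.82207272  0.48472404]
[[-5.000e-04  9.981e-01 -6.080e-02]
 [-7.000e-04 -6.080e-02 -9.981e-01]
 [-1.000e+00 -5.000e-04  7.000e-04]]
ring [(0.86, [0.5306, -0.0582, 0.0624]), (0.36, [0.5836, -0.059, 0.0327])]
tooth [(0.96, [0.5823, -0.0609, 0.0331])]
flat_rider_a [(0.97, [0.6184, -0.002, 0.044]), (0.63, [0.6188, 0.0649, 0.0521])]
cover_edge [(0.6, [0.5852, 0.035, 0.048])]
```

View pics/w1.png

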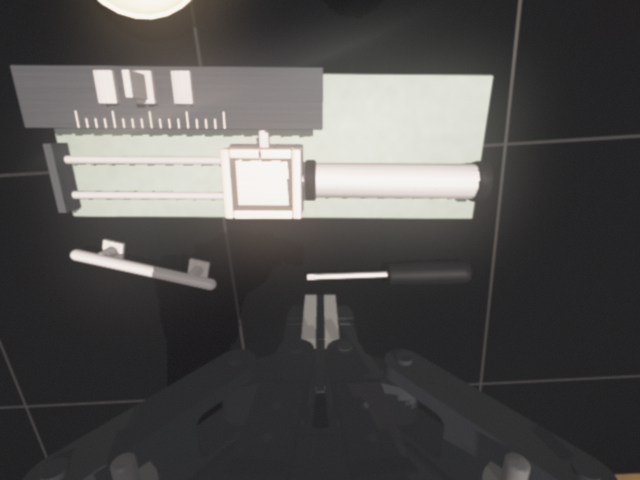

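The wrist picture shows the rods horizontal at rows 160 and 195, so the tool is aligned with the gauge. The ring is at (262,183), the tooth stub is at (264,138), and the fin is on the middle rider at (140,87). The ring estimates agree at (0.5306, -0.0565).

>>> jog_arm(
  motion=[
    [[0,0,0],[0,14.6,-26],0],
    [[0,0,0],[0,14.6,-26],0],
    [[0,0,0],[40,0,0],0],
    [[0,0,0],[40,0,0],0],
    [[0,0,0],[40,0,0],0],
    [[0,0,0],[0,0,0],0],
    [[0,0,0],[0,0,0],0],
  ],
)

```text
time: 4.03
ee_pos: [0.532, -0.0566, 0.1126]
orientation: [1.256, 1.178, -1.253]
wrist_force: [0.9, -0.5, 0.8]
gripper_width: -0.003
```

Run:
```python
from h import *
s=get_state(); print(s['time'],s['ee_pos'],s['wrist_force'])
im,o=pts('wrist',['ring','tooth'])
save('w2.png',im)
for k,v in o.items(): print(k,v)
for c in ['scene','side']:
    i2,o=pts(c,['ring']); print(c,o)
    save(c+'2.png',i2)
```

```text
4.025 [ 0.53198901 -0.05657692  0.11262037] [ 0.87069961 -0.49489377  0.77697905]
ring [(0.58, [0.5336, -0.0536, 0.0616])]
tooth [(0.6, [0.5885, -0.061, 0.0336])]
scene {'ring': [(0.59, [0.534, -0.0519, 0.0611]), (0.47, [0.4134, -0.1713, 0.0016]), (0.3, [0.5852, -0.0536, 0.0336])]}
side {'ring': [(0.94, [0.5325, -0.0574, 0.0618]), (0.52, [0.4178, -0.1751, -0.0004]), (0.27, [0.6196, 0.0658, 0.0504])]}
```

View pics/w2.png

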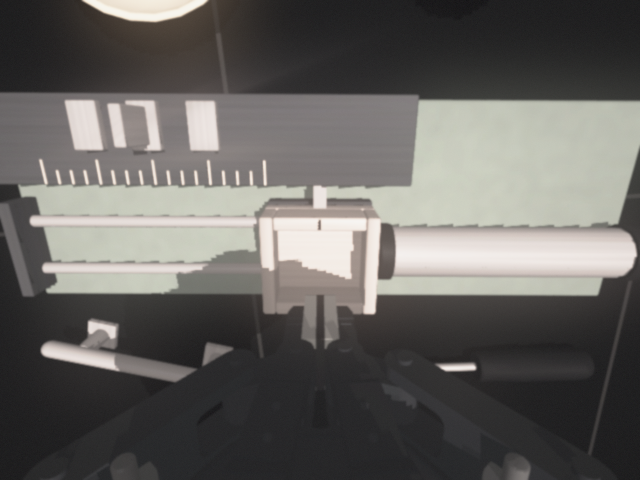

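The close view has the ring centred at column 319, with the fingers on column 320, so x and y agree with the estimates to about 1 to 2 mm. I'll go down gently into the mouth.

>>> jog_arm(
  motion=[
    [[0,0,0],[30,0,0],0],
    [[0,0,0],[12,0,0],0],
    [[0,0,0],[8,0,0],0],
    [[0,0,0],[7,0,0],0],
    [[0,0,0],[7,0,0],0],
    [[0,0,0],[0,0,0],0],
  ],
)

```text
time: 5.12
ee_pos: [0.5306, -0.0562, 0.0469]
orientation: [1.254, 1.18, -1.255]
wrist_force: [0.2, -0.2, 0.7]
gripper_width: 0.001
```

>>> jog_arm(
  motion=[
    [[0,0,0],[0,0,-5],0],
    [[0,0,0],[0,0,-4],0],
    [[0,0,0],[0,0,-3],0],
    [[0,0,0],[0,0,-3],0],
    [[0,0,0],[0,0,-3],0],
    [[0,0,0],[0,0,-2],0],
    [[0,0,0],[0,0,0],0],
  ],
)

```text
time: 6.0
ee_pos: [0.5323, -0.0368, 0.0475]
orientation: [1.254, 1.179, -1.255]
wrist_force: [0.8, -4.3, 2.3]
gripper_width: 0.005
```

>>> jog_arm(
  motion=[
    [[0,0,0],[0,0,-6],0],
    [[0,0,0],[0,0,-10],0],
    [[0,0,0],[0,0,-12],0],
    [[0,0,0],[0,0,-12],0],
    [[0,0,0],[0,0,-12],0],
    [[0,0,0],[0,0,-10],0],
    [[0,0,0],[0,0,-6],0],
    [[0,0,0],[0,0,0],0],
    [[0,0,0],[0,0,0],0],
  ],
)

```text
time: 7.12
ee_pos: [0.5367, 0.0296, 0.0475]
orientation: [1.254, 1.177, -1.256]
wrist_force: [1.5, -7.2, 2.5]
gripper_width: 0.003
```

Run:
```python
from h import *
s=get_state(); print(s['time'],s['ee_pos'],s['wrist_force'])
for c in ['wrist','side','scene']:
    im,o=pts(c,['ring','tooth','fin_rider','cover_edge','flat_rider_a'])
    save(c+'3.png',im); print(c)
    for k,v in o.items(): print(k,v)
```

```text
7.125 [0.5366922  0.02955285 0.04746042] [ 1.46639215 -7.18657877  2.50466176]
wrist
ring [(0.6, [0.5351, 0.0157, 0.0631])]
fin_rider [(0.75, [0.6212, 0.0352, 0.0483])]
cover_edge [(0.63, [0.5852, 0.0378, 0.0504])]
flat_rider_a [(0.84, [0.6194, 0.0004, 0.0447]), (0.74, [0.6171, 0.0639, 0.0521])]
side
ring [(0.56, [0.5377, 0.0132, 0.0615])]
tooth [(0.6, [0.5844, 0.0138, 0.0363])]
fin_rider [(0.6, [0.6186, 0.0348, 0.0492]), (0.5, [0.7285, 0.0184, -0.0017])]
cover_edge [(0.76, [0.5847, 0.0375, 0.0489]), (0.3, [0.7134, -0.1692, -0.0025])]
flat_rider_a [(0.81, [0.6207, 0.066, 0.0502]), (0.48, [0.6126, 0.0004, 0.0492])]
scene
ring [(0.83, [0.5384, 0.0209, 0.0623])]
fin_rider [(0.73, [0.6161, 0.0388, 0.0511])]
cover_edge [(0.86, [0.579, 0.0381, 0.0478]), (0.47, [0.6144, 0.0358, 0.0465])]
flat_rider_a [(0.69, [0.6156, 0.0634, 0.0482]), (0.55, [0.6165, 0.0031, 0.0486]), (0.55, [0.7299, 0.0206, -0.0044])]
```

View pics/wrist3.png

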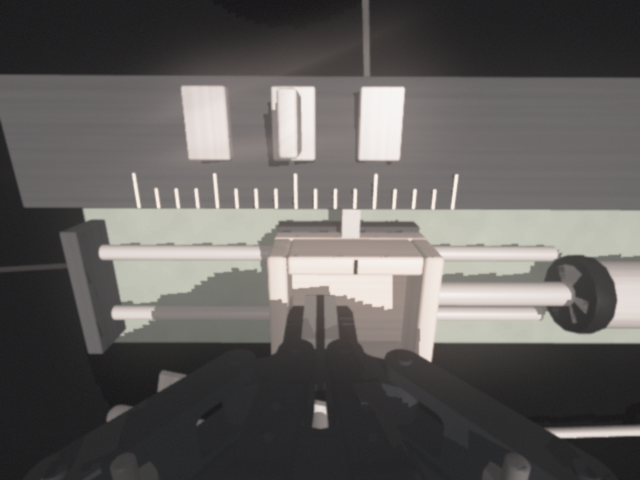

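Here the ring is drawn most of the way out. The tooth is at (351,222), the fin rider's foot is around (294,123), and the cover edge is at row 208. I'll turn these pixels into gauge coordinates.

Run:
```python
from h import *
p=camera_params('wrist');K=np.array(p['camera_matrix']);Rm=np.array(p['R']);C=-Rm.T@np.array(p['t'])
th=np.radians(-3.5);Q=np.array([[np.cos(th),-np.sin(th)],[np.sin(th),np.cos(th)]]);o=np.array([.5689,-.0377])
def g(u,v,z):
    d=Rm.T@np.linalg.inv(K)@[u,v,1];X=C+d*(z-C[2])/d[2];return X.round(4),((X[:2]-o)@Q*1e3).round(1)
print(C)
for n,a in dict(tooth=(351,215,.036),toothb=(351,235,.036),ringmark=(356,267,.062),ringL=(270,245,.062),ringR=(440,255,.062),mark=(295,208,.049),m2=(375,208,.049),foot=(293,160,.049),footR=(315,160,.055),footfa=(206,160,.055),footfb=(380,160,.055),stop=(67,232,.036)).items(): print(n,*g(*a))
s=get_state();print(((np.array(s['ee_pos'])[:2]-o)@Q*1e3).round(1))
```

```text
[0.61825057 0.02449949 0.19043245]
tooth [0.579  0.0125 0.036 ] [ 7.1 50.7]
toothb [0.5696 0.0128 0.036 ] [-2.4 50.5]
ringmark [0.5644 0.0133 0.062 ] [-7.6 50.6]
ringL [0.5757 0.0462 0.062 ] [ 1.7 84.1]
ringR [ 0.5674 -0.0196  0.062 ] [-2.6 17.9]
mark [0.5867 0.0364 0.049 ] [13.3 75.1]
m2 [0.5847 0.0036 0.049 ] [13.2 42.1]
foot [0.606  0.0356 0.049 ] [32.6 75.4]
footR [0.606  0.0268 0.055 ] [33.1 66.6]
footfa [0.6086 0.0678 0.055 ] [ 33.2 107.7]
footfb [0.6045 0.0023 0.055 ] [33.1 42.1]
stop [0.5792 0.1428 0.036 ] [ -0.7 180.8]
[-36.3  65. ]
```

Tooth is at gauge y ≈ 51 with the TCP at 65, so the offset is about 14 mm. The wanted notch lies 17 to 33 mm further out. I'll draw 13 mm more and then find the +x wall.

>>> jog_arm(
  motion=[
    [[0,0,0],[0,0,-7],0],
    [[0,0,0],[0,3,-6],0],
    [[0,0,0],[0,5,0],0],
    [[0,0,0],[0,3,0],0],
    [[0,0,0],[0,2,0],0],
    [[0,0,0],[0,0,0],0],
  ],
)

```text
time: 8.78
ee_pos: [0.5461, 0.0418, 0.0458]
orientation: [1.248, 1.183, -1.263]
wrist_force: [-3.9, -5.7, 2.8]
gripper_width: 0.004
```

>>> jog_arm(
  motion=[
    [[0,0,0],[0,1,0],0],
    [[0,0,0],[0,1,0],0],
    [[0,0,0],[0,0,0],0],
  ],
)

```text
time: 9.15
ee_pos: [0.5474, 0.0417, 0.0455]
orientation: [1.247, 1.184, -1.264]
wrist_force: [-5.0, -6.1, 1.9]
gripper_width: -0.003
```

>>> jog_arm(
  motion=[
    [[0,0,0],[0,1,0],0],
    [[0,0,0],[0,1,0],0],
    [[0,0,0],[0,0,0],0],
  ],
)

```text
time: 9.52
ee_pos: [0.549, 0.0415, 0.0452]
orientation: [1.247, 1.184, -1.264]
wrist_force: [-5.4, -5.7, 1.0]
gripper_width: 0.004
```

>>> jog_arm(
  motion=[
    [[0,0,0],[0,1,0],0],
    [[0,0,0],[0,1,0],0],
    [[0,0,0],[0,0,0],0],
  ],
)

```text
time: 9.9
ee_pos: [0.5508, 0.0414, 0.045]
orientation: [1.247, 1.185, -1.265]
wrist_force: [-4.8, -5.7, 0.3]
gripper_width: -0.004
```

>>> jog_arm(
  motion=[
    [[0,0,0],[0,1,0],0],
    [[0,0,0],[0,1,0],0],
    [[0,0,0],[0,0,0],0],
  ],
)

```text
time: 10.28
ee_pos: [0.5526, 0.0413, 0.0449]
orientation: [1.246, 1.185, -1.265]
wrist_force: [-4.7, -6.3, -0.9]
gripper_width: -0.004
```

Run:
```python
from h import *
s=get_state(); print(s['time'],s['ee_pos'],s['wrist_force'])
im=get_image('wrist');save('w4.png',im)
```

```text
10.275 [0.55260376 0.04127659 0.04492643] [-4.65962517 -6.3386535  -0.94776699]
```

View pics/w4.png

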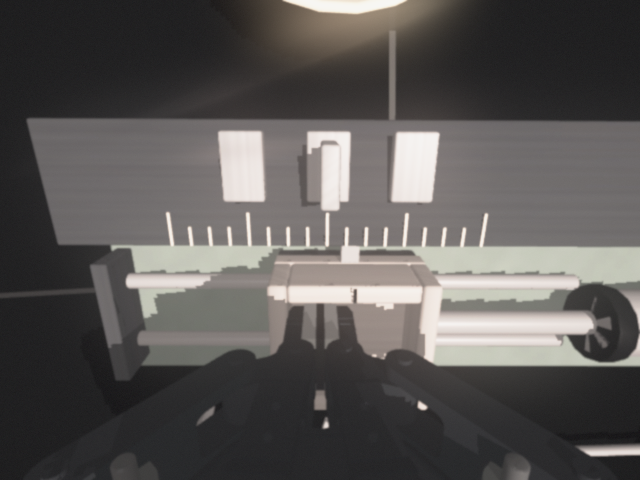

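The tooth is now at (350,253) and the ring's far wall has come closer to the cover edge at row 246, so the head has begun to move sideways. I'll continue feeling for the solid face.

>>> jog_arm(
  motion=[
    [[0,0,0],[0,1,0],0],
    [[0,0,0],[0,1,0],0],
    [[0,0,0],[0,0,0],0],
  ],
)

```text
time: 10.7
ee_pos: [0.5545, 0.0412, 0.0448]
orientation: [1.246, 1.185, -1.265]
wrist_force: [-5.4, -5.5, 0.9]
gripper_width: -0.0
```

>>> jog_arm(
  motion=[
    [[0,0,0],[0,1,0],0],
    [[0,0,0],[0,1,0],0],
    [[0,0,0],[0,0,0],0],
  ],
)

```text
time: 11.08
ee_pos: [0.5552, 0.0411, 0.0448]
orientation: [1.245, 1.187, -1.267]
wrist_force: [-6.7, -5.5, 2.8]
gripper_width: -0.003
```

```bash
cat >> h.py <<'E'
th=np.radians(-3.5);Q=np.array([[np.cos(th),-np.sin(th)],[np.sin(th),np.cos(th)]]);o=np.array([.5689,-.0377])
def tcp():
    s=get_state(); print(s['time'],'gauge xy',((s['ee_pos'][:2]-o)@Q*1e3).round(1),'F',(np.array(s['wrist_force'])[:2]@Q).round(1),'z',s['ee_pos'][2].round(4))
    Rt=R.from_rotvec(s['orientation']).as_matrix(); print('tool x',Rt[:,0].round(3),'y',Rt[:,1].round(3))
E
python3 - <<'E'
from h import *
tcp()
for c in ['wrist','side','scene']:
    im,o_=pts(c,['ring','tooth'])
    save(c+'5.png',im)
    for k,v in o_.items():
        for q in v[:1]: print(c,k,q[0],((np.array(q[1][:2])-o)@Q*1e3).round(1))
E
```

```text
11.075 gauge xy [-18.5  77.8] F [-6.3 -5.9] z 0.0448
tool x [-0.014 -0.004 -1.   ] y [ 0.998 -0.062 -0.014]
wrist ring 0.82 [-31.8  66. ]
side ring 0.9 [-31.1  62.7]
side tooth 0.67 [16.4 66.1]
scene ring 0.72 [-30.5  67.5]
scene tooth 0.86 [18.6 66.5]
```

The face is felt: x moved only 0.7 mm for 2 mm commanded, the force rose, and the ring is 5 mm off rest. Now I'll sweep outward under this light side load.

>>> jog_arm(
  motion=[
    [[0,0,0],[0,1,-1],0],
    [[0,0,0],[0,0,-1],0],
    [[0,0,0],[0,0,-1],0],
    [[0,0,0],[0,0,0],0],
  ],
)

```text
time: 12.02
ee_pos: [0.5552, 0.0412, 0.0447]
orientation: [1.241, 1.185, -1.273]
wrist_force: [-9.7, -8.5, 6.0]
gripper_width: -0.0
```

>>> jog_arm(
  motion=[
    [[0,0,0],[0,0,-1],0],
    [[0,0,0],[0,0,-1],0],
    [[0,0,0],[0,0,-1],0],
    [[0,0,0],[0,0,0],0],
  ],
)

```text
time: 12.52
ee_pos: [0.5552, 0.0413, 0.0447]
orientation: [1.24, 1.182, -1.276]
wrist_force: [-9.4, -12.2, 7.2]
gripper_width: 0.001
```

```bash
python3 -c "
from h import *
tcp()"
```

```text
12.525 gauge xy [-18.5  78. ] F [ -8.6 -12.8] z 0.0447
tool x [-0.019 -0.011 -1.   ] y [ 0.998 -0.065 -0.018]
```

y is stuck on friction, with the side load too high. I'll ease the side load a bit.

>>> jog_arm(
  motion=[
    [[0,0,0],[0,-1,0],0],
    [[0,0,0],[0,-1,0],0],
    [[0,0,0],[0,0,0],0],
  ],
)

```text
time: 12.9
ee_pos: [0.5552, 0.0426, 0.0448]
orientation: [1.243, 1.181, -1.271]
wrist_force: [-6.1, -10.8, 2.7]
gripper_width: -0.003
```

>>> jog_arm(
  motion=[
    [[0,0,0],[0,-1,0],0],
    [[0,0,0],[0,-1,0],0],
    [[0,0,0],[0,0,0],0],
  ],
)

```text
time: 13.28
ee_pos: [0.5554, 0.0444, 0.0449]
orientation: [1.247, 1.18, -1.266]
wrist_force: [-2.3, -9.0, -1.9]
gripper_width: -0.001
```

Freed: it slides along the face with a side force of 2 to 3 N. I'll continue the sweep at this load.

>>> jog_arm(
  motion=[
    [[0,0,0],[0,0.5,-1],0],
    [[0,0,0],[0,0,-1],0],
    [[0,0,0],[0,0,-1],0],
    [[0,0,0],[0,0,0],0],
  ],
)

```text
time: 13.78
ee_pos: [0.5555, 0.047, 0.0449]
orientation: [1.246, 1.18, -1.267]
wrist_force: [-3.6, -9.0, -0.7]
gripper_width: -0.001
```

>>> jog_arm(
  motion=[
    [[0,0,0],[0,0.5,-1],0],
    [[0,0,0],[0,0,-1],0],
    [[0,0,0],[0,0,-1],0],
    [[0,0,0],[0,0,0],0],
  ],
)

```text
time: 14.28
ee_pos: [0.5557, 0.0495, 0.0448]
orientation: [1.245, 1.181, -1.268]
wrist_force: [-3.7, -10.2, 1.1]
gripper_width: -0.001
```

```bash
python3 -c "
from h import *
tcp()"
```

```text
14.275 gauge xy [-18.5  86.2] F [ -3.1 -10.4] z 0.0448
tool x [-0.012 -0.008 -1.   ] y [ 0.998 -0.064 -0.011]
```

>>> jog_arm(
  motion=[
    [[0,0,0],[0,0,-1],0],
    [[0,0,0],[0,0,-1],0],
    [[0,0,0],[0,0,0],0],
  ],
)

```text
time: 14.65
ee_pos: [0.5558, 0.0515, 0.0448]
orientation: [1.245, 1.181, -1.268]
wrist_force: [-5.4, -9.9, 0.2]
gripper_width: -0.0
```

>>> jog_arm(
  motion=[
    [[0,0,0],[0,0,-1],0],
    [[0,0,0],[0,0,-1],0],
    [[0,0,0],[0,0,0],0],
  ],
)

```text
time: 15.02
ee_pos: [0.556, 0.0535, 0.0448]
orientation: [1.245, 1.181, -1.268]
wrist_force: [-4.3, -9.3, 1.3]
gripper_width: -0.003
```

>>> jog_arm(
  motion=[
    [[0,0,0],[0,0,-1],0],
    [[0,0,0],[0,0,-1],0],
    [[0,0,0],[0,0,0],0],
  ],
)

```text
time: 15.4
ee_pos: [0.5561, 0.0555, 0.0448]
orientation: [1.245, 1.18, -1.268]
wrist_force: [-4.5, -10.6, -0.0]
gripper_width: -0.0
```

>>> jog_arm(
  motion=[
    [[0,0,0],[0,0,-1],0],
    [[0,0,0],[0,0,-1],0],
    [[0,0,0],[0,0,0],0],
  ],
)

```text
time: 15.78
ee_pos: [0.5564, 0.0575, 0.0448]
orientation: [1.245, 1.18, -1.268]
wrist_force: [-4.6, -9.6, 0.0]
gripper_width: -0.0
```

>>> jog_arm(
  motion=[
    [[0,0,0],[0,0,-1],0],
    [[0,0,0],[0,0,-1],0],
    [[0,0,0],[0,0,0],0],
  ],
)

```text
time: 16.15
ee_pos: [0.5575, 0.0602, 0.0449]
orientation: [1.247, 1.18, -1.266]
wrist_force: [-1.9, -9.1, -1.8]
gripper_width: -0.003
```

>>> jog_arm(
  motion=[
    [[0,0,0],[0,0,-1],0],
    [[0,0,0],[0,0,-1],0],
    [[0,0,0],[0,0,0],0],
  ],
)

```text
time: 16.52
ee_pos: [0.5577, 0.062, 0.0449]
orientation: [1.247, 1.179, -1.266]
wrist_force: [-1.7, -9.9, -0.7]
gripper_width: -0.001
```

Run:
```python
from h import *
tcp()
for c in ['wrist','side','scene']:
    im,o_=pts(c,['ring','tooth'])
    save(c+'6.png',im)
    for k,v in o_.items():
        for q in v[:1]: print(c,k,q[0],((np.array(q[1][:2])-o)@Q*1e3).round(1))
```

```text
16.525 gauge xy [-17.3  98.8] F [ -1.1 -10. ] z 0.0449
tool x [-0.009 -0.007 -1.   ] y [ 0.998 -0.064 -0.008]
wrist ring 0.69 [-30.3  85.7]
side ring 0.58 [-31.4  80.8]
side tooth 0.87 [17.9 85.1]
scene ring 0.67 [-30.   89.1]
scene tooth 0.95 [21.7 87.6]
```

A drop was felt at TCP y ≈ 0.060: x jumped 1.1 mm and the side force fell. Pushing in sideways gently.

>>> jog_arm(
  motion=[
    [[0,0,0],[0,1,0],0],
    [[0,0,0],[0,1,0],0],
    [[0,0,0],[0,1,0],0],
    [[0,0,0],[0,0,0],0],
  ],
)

```text
time: 17.48
ee_pos: [0.5605, 0.0617, 0.0449]
orientation: [1.247, 1.18, -1.266]
wrist_force: [-2.7, -9.6, -0.3]
gripper_width: -0.001
```

>>> jog_arm(
  motion=[
    [[0,0,0],[0,1,0],0],
    [[0,0,0],[0,1,0],0],
    [[0,0,0],[0,1,0],0],
    [[0,0,0],[0,0,0],0],
  ],
)

```text
time: 17.98
ee_pos: [0.5634, 0.0616, 0.0449]
orientation: [1.247, 1.18, -1.266]
wrist_force: [-2.3, -9.8, -0.4]
gripper_width: -0.001
```

>>> jog_arm(
  motion=[
    [[0,0,0],[0,1,0],0],
    [[0,0,0],[0,1,0],0],
    [[0,0,0],[0,1,0],0],
    [[0,0,0],[0,1,0],0],
    [[0,0,0],[0,1,0],0],
    [[0,0,0],[0,0,0],0],
  ],
)

```text
time: 18.73
ee_pos: [0.5666, 0.0613, 0.0448]
orientation: [1.244, 1.182, -1.269]
wrist_force: [-6.8, -8.7, 3.1]
gripper_width: -0.0
```

```bash
python3 -c "
from h import *
tcp()"
```

```text
18.725 gauge xy [-8.3 98.7] F [-6.3 -9.1] z 0.0448
tool x [-0.013 -0.007 -1.   ] y [ 0.998 -0.064 -0.013]
```

The end stop is reached: x travelled 10.2 mm past the face and the force rose. Now, holding sideways, I'll let the tooth settle back slowly onto the notch's home-side wall.

>>> jog_arm(
  motion=[
    [[0,0,0],[0,0,1],0],
    [[0,0,0],[0,0,1],0],
    [[0,0,0],[0,0,1],0],
    [[0,0,0],[0,0,1],0],
    [[0,0,0],[0,0,0],0],
  ],
)

```text
time: 19.35
ee_pos: [0.5664, 0.0583, 0.0448]
orientation: [1.245, 1.183, -1.268]
wrist_force: [-6.0, -8.2, 2.2]
gripper_width: 0.002
```

>>> jog_arm(
  motion=[
    [[0,0,0],[0,0,1],0],
    [[0,0,0],[0,0,1],0],
    [[0,0,0],[0,0,1],0],
    [[0,0,0],[0,0,1],0],
    [[0,0,0],[0,0,0],0],
  ],
)

```text
time: 19.98
ee_pos: [0.5664, 0.0572, 0.0448]
orientation: [1.247, 1.186, -1.264]
wrist_force: [-5.1, -4.4, -0.0]
gripper_width: -0.0
```

>>> jog_arm(
  motion=[
    [[0,0,0],[0,0,1],0],
    [[0,0,0],[0,0,1],0],
    [[0,0,0],[0,0,1],0],
    [[0,0,0],[0,0,1],0],
    [[0,0,0],[0,0,0],0],
  ],
)

```text
time: 20.6
ee_pos: [0.5664, 0.0571, 0.0449]
orientation: [1.249, 1.189, -1.26]
wrist_force: [-4.2, 0.4, -1.5]
gripper_width: -0.003
```

The tooth sits on the wall: y stopped at 0.0571 and Fy fell to zero. I'll back the finger off both walls gently and check that nothing follows.

>>> jog_arm(
  motion=[
    [[0,0,0],[0,0,2],0],
    [[0,0,0],[0,0,2],0],
    [[0,0,0],[0,-1,2],0],
    [[0,0,0],[0,-2,2],0],
    [[0,0,0],[0,-2,0],0],
    [[0,0,0],[0,-2,0],0],
    [[0,0,0],[0,-2,0],0],
    [[0,0,0],[0,-2,0],0],
    [[0,0,0],[0,0,0],0],
  ],
)

```text
time: 21.72
ee_pos: [0.5606, 0.0469, 0.0476]
orientation: [1.255, 1.179, -1.254]
wrist_force: [0.2, 0.1, 0.2]
gripper_width: -0.002
```

Run:
```python
from h import *
tcp()
for c in ['wrist','side','scene']:
    im,o_=pts(c,['ring','tooth'])
    save(c+'7.png',im)
    for k,v in o_.items():
        for q in v[:1]: print(c,k,q[0],((np.array(q[1][:2])-o)@Q*1e3).round(1))
```

```text
21.725 gauge xy [-13.4  84. ] F [0.2 0.1] z 0.0476
tool x [ 0.001 -0.    -1.   ] y [ 0.998 -0.062  0.001]
side ring 0.63 [-20.8  78. ]
side tooth 0.71 [27.  81.5]
scene ring 0.64 [-19.9  84.5]
scene tooth 0.7 [157.   72.8]
```

View pics/wrist7.png

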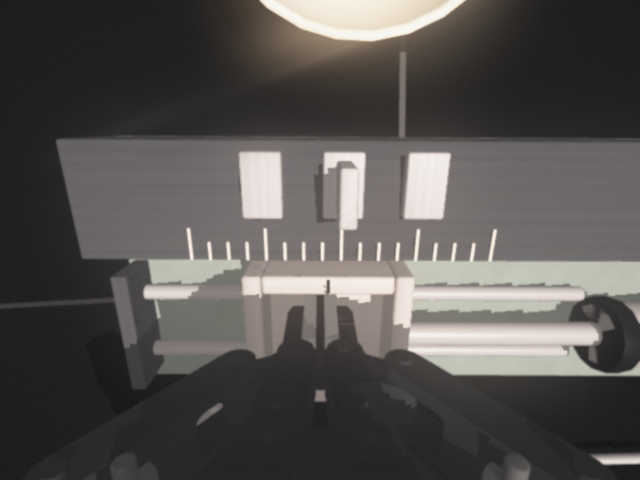

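The ring is out and against the cover with no force on the tool. The ring mark at (328,286) is about 5 mm outward of the fin's tick at column 341, inside the ±13 mm. I'll centre the finger and lift out.

>>> jog_arm(
  motion=[
    [[0,0,0],[0,-4,2],0],
    [[0,0,0],[0,-3,1],0],
    [[0,0,0],[-8,0,0],0],
    [[0,0,0],[-12,0,0],0],
    [[0,0,0],[-30,0,0],0],
    [[0,0,0],[-50,0,0],0],
    [[0,0,0],[-50,0,0],0],
    [[0,0,0],[0,0,0],0],
    [[0,0,0],[0,0,0],0],
  ],
)

```text
time: 23.3
ee_pos: [0.5531, 0.0446, 0.1979]
orientation: [1.255, 1.179, -1.254]
wrist_force: [-0.6, 0.0, -0.9]
gripper_width: -0.0
```

Run:
```python
from h import *
tcp()
for c in ['wrist','side','scene']:
    im,o_=pts(c,['ring','tooth','fin_rider','dish','tumbler','bar_pull','screwdriver'])
    save(c+'8.png',im)
    for k,v in o_.items():
        for q in v[:1]: print(c,k,q[0],q[1],((np.array(q[1][:2])-o)@Q*1e3).round(1))
```

```text
23.3 gauge xy [-20.8  81.2] F [-0.6  0. ] z 0.1979
tool x [ 0.001 -0.    -1.   ] y [ 0.998 -0.061  0.001]
wrist ring 0.69 [0.5505, 0.0429, 0.0582] [-23.3  79.3]
wrist tooth 0.4 [0.5689, -0.0376, 0.0029] [-0.   0.1]
wrist fin_rider 0.87 [0.617, 0.0344, 0.0472] [43.6 74.9]
wrist dish 0.78 [0.7266, 0.0219, -0.0051] [153.8  69.1]
wrist bar_pull 0.58 [0.4427, 0.0831, 0.0024] [-133.3  112.9]
wrist screwdriver 0.7 [0.4171, -0.1773, 0.0054] [-143.  -148.6]
side ring 0.8 [0.5488, 0.0411, 0.0639] [-24.9  77.4]
side tooth 0.71 [0.6008, 0.0403, 0.0355] [27.1 79.8]
side fin_rider 0.62 [0.618, 0.0359, 0.0498] [44.5 76.5]
side dish 0.63 [0.7305, 0.0207, 0.0004] [157.7  68.2]
side tumbler 0.83 [0.7198, -0.1681, 0.0013] [ 158.6 -120.9]
side bar_pull 0.57 [0.4467, 0.0829, 0.0021] [-129.3  112.9]
side screwdriver 0.89 [0.4155, -0.1785, 0.0014] [-144.5 -149.9]
scene ring 0.94 [0.5518, 0.0469, 0.0645] [-22.2  83.4]
scene tooth 0.59 [0.6176, 0.0653, 0.0473] [ 42.3 105.8]
scene fin_rider 0.53 [0.6146, 0.0356, 0.0483] [41.1 76. ]
scene dish 0.85 [0.729, 0.023, -0.0014] [156.1  70.4]
scene tumbler 0.94 [0.7204, -0.1677, 0.0026] [ 159.2 -120.5]
scene bar_pull 0.57 [0.4466, 0.082, 0.0009] [-129.4  112. ]
scene screwdriver 0.86 [0.4132, -0.1762, 0.0033] [-147.  -147.7]
```

View pics/wrist8.png

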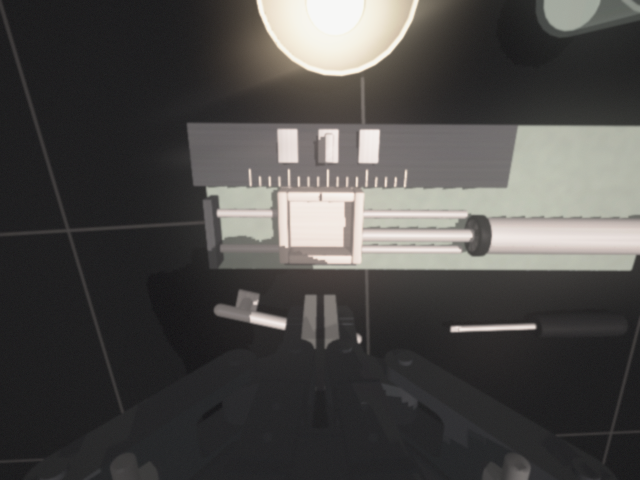

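The head stays out, up against the cover at the fin rider: ring mark at (320,197), fin tick at (328,178). The bystanders have not moved and the arm is clear at z 0.198 m.

```bash
python3 -c "
from station import *
print(finish_job())"
```

```text
the job is handed in; nothing more can be done
None
```

The slide gauge is set: its head is latched in the notch of the fin rider, stays out by itself, and the job is handed in at about 24 s of the 48 s allowed. `finish_job` reports no verdict, so this rests on my own last checks.

**What I did:** I put the shut fingers in the pull ring, drew the head out and felt along the hidden bar under a light side load. The notch was about 4 to 5 mm beyond the fin rider's middle. I pushed the head in to its end stop, let the tooth settle onto the home-side wall, backed off with no force left, and lifted clear.

**Last checks:**
- **Sideways:** the ring is at gauge x ≈ -23, against -37 at rest, so the head is pushed in about 14 mm (more than 8 is needed).
- **Along the gauge:** the tooth is about 4 mm outward of the fin rider's middle, within the ±13 mm limit.
- **Forces:** the wrist force peaked at about 17 N in the readings I took, well under the limits.
- **Bystanders:** the dish, tumbler, bar handle and screwdriver are where they were, within the 4 mm measuring error.

**What went wrong or disagreed:**
- The first try at the sweep stuck by friction because I pushed sideways too hard. I eased the load and it slid freely.
- Two tooth readings in the last check were plainly wrong: the wrist camera put it near the gauge's origin, and the scene camera put it on a flat rider. I ignored both.
- The cameras' ring positions along the gauge differed by up to 6 mm.

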